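# Snap a notice holder into its counter base and pull-test it

## Robot

A 6-joint arm with a two-finger parallel gripper is mounted at the origin on a cart in front of the work surface, level with it; the furniture and walls round the work are solid. World frame = base frame: x ahead of the robot, y to its left, z up, the work surface at z = 0. Lengths are in m, angles in rad, forces in N, time in s.
With the tool pointing down it reaches from about 0.35 to 0.975 m from the base axis. Payload 4.9 kg.
Tool frame: the origin (TCP) lies on the centre line of the jaws, within the pads' length; the fingertips stand manip.tip_reach ahead of it and the grasp point (between the pads) is the TCP (manip.tip_reach is the distance from the TCP to the fingertips, in m); z points along the fingers, y is the line along which they close (so a half turn about z gives the same grasp; the last joint's range is limited). The gripper opens to 85 mm and grips with 20 to 120 N. Pads are 22 mm wide; open, the fingers measure 114 mm over their backs; the gripper's body (76 mm by 85 mm) begins 54 mm behind the grasp point. The pads swing forward as they close: fully open they stand 13 mm farther back than shut.
Start: joints at [1.109, 0.053, 1.613, -0, 1.476, -0.119], TCP at [0.21, 0.589, 0.25] pointing down, gripper open.
Joint ranges: [-3.01, 3.01], [-1.01, 2.22], [0.06, 2.58], [-1.02, 4.17], [0.09, 2.62], [-3.14, 3.14]. Speed limits (rad/s): [2.57, 2.57, 3.14, 3.14, 3.14, 3.14].

## Interface

Orientations are given as a unit quaternion [w, x, y, z].
In Python, from plant import manip gives the robot as it stands. The module is installed in compiled form; this text tells all that it offers.
- The arm moves only by the tool move_arm, never from a script. Its argument "rows" is a list of rows, each a list of 7 numbers: the shift along the tool's x, y, z in cm, then the turn, a rotation vector about the tool's x, y, z in degrees, then the opening, from -1 (shut) to 1 (fully open). In form: [[tx, ty, tz, ax, ay, az, jaw], ...]. A call has 1 to 20 rows; each row shifts and turns the commanded pose from where the row before left it, along the tool's axes as they then stand; what a row does not reach is not made up. A row lasts 1/12 s, in which the tool goes at most 41.7 mm and 7.16 degrees, less where a joint would pass 70% of its speed; a pose out of reach is approached as far as the arm can. A call is refused whole if a number of a shift passes 4.17 or a number of a turn 7.16, either way. A call with a gripper value outside its range is refused whole. The fingers move at their own pace and stop on an object; the grip force is fixed at half the most. Time passes only in rows, so rows that do not move let the fingers close. It gives the time, the measured TCP pose, the force, the opening and the grip force at its end, in the units of the state.
- manip.state(): the state, without advancing time (a new reading comes with each control period).
- manip.grab_frame(name): name is "scene" or "side" or "wrist"; returns a dict with "img" (400x640x3 uint8, blue, green, red), "mtx" (3x3 intrinsics, pixels), "k1" (the pictures are not rectified: a ray, as slopes to the right and down, at radius r is drawn at 1 + k1 r^2 times it, then the intrinsics apply), "R" (3x3) and "t" (3): a world point X has camera coordinates R X + t. Camera axes: x right, y down, z forward; pixel columns grow to the right and rows downward; lengths in m; the calibration is good to about 2 mm. A picture is of the moment at which its call begins. There is no depth.
- manip.job_done(): hands the job in; it is judged then, once.
The state is a dict: "time": time; "joint_pos": joint angles; "joint_vel": joint speeds; "joint_efforts": joint torques, N m; "tool_pos": TCP position; "tool_rot": TCP orientation; "contact_force": force on the tool from outside, world axes, zero at the start; "ft_torque": the same for the moment, N m; "gripper_width": opening from 0.0 (shut) to 1.0 (fully open); "grasp_force": force on a finger pad.
Only numpy, scipy, OpenCV 4.12 (cv2) and the standard library are available. Lean on these libraries where they do the work, as an engineer would, in place of code of your own. Each camera call takes 0.05 s, during which the arm holds its last target. There are 200 camera calls.

## Task

Take the notice holder with the rectangular panel out of the wooden rest and press its stem down into the socket of the counter base until it snaps fully home, with the panel in line with the base's long side. Then prove that it has caught: pull it straight up with about 12 newtons and keep that pull steady for at least a second, never pressing or pulling with more than 25 newtons; then ease off, let go and leave the holder standing in the socket. Leave the round holder standing in the rest and the clip tin where it is.

Things in the scene. Friction and masses are not known exactly. Their poses are not given: they have to be found in the camera images.
- holder_rect: Loose, 0.18-0.28 kg: black panel 10 mm thick (x), 56 wide (y), 4 to 66 mm above the origin, on a steel flange 28 mm across. Origin: centre of the flange's underside, z up. Below: round stem 16 mm thick, 50 long, tapered groove 20.5 to 38 mm below the flange, cone tip (8 mm at its end). Starts upright in one hole of the rest, panel along its long side; grip across the thickness.
- holder_disc: The other loose notice holder, same flange and stem, but with a round black panel 56 mm across (top 67 mm above its origin). Stands in the other hole of the rest; stays there. Origin and axes as for holder_rect.
- rest: Fixed wooden block, 60 (x) by 150 (y) by 56 mm high, origin at the centre of its underside, with two loose holes 20 mm in diameter through it, 45 mm either side of the middle along y; a holder's flange rests on its top.
- base: Fixed grey counter base, 80 (x) by 120 (y, long side) by 50 mm high, origin at the centre of its underside, which stands on four screw feet 0 to 12 mm above the worktop (differs each time). A square aluminium socket stands in its middle.
- socket_mouth (a point): Centre of the top of a square aluminium socket (50 mm), 62 mm above the base's origin, axes as the base's: mouth of an 18 mm hole, 3 mm chamfer. Two sprung catches inside ride over the stem's tip (5 to 15 N) and snap into its groove when the flange sits on this face; the stem then has 2 to 8 mm of free play (unknown) upward before the catches take load, and cannot come out.
- socket (a joint): Height of the sprung socket relative to the base, m, up is positive, 0 unloaded, travel 8 mm either way: the socket is carried on a rubber mount that gives 1 mm for every 5 N pulled up or pressed down.
- clip_tin: Round open metal clip tin, 72 mm across, 26 mm high, loose on the worktop between base and rest. Origin: centre of its underside.
Not all that is in view belongs to the job. What is shaped like the holder_disc but green or red is not meant.

How it is judged:
By the outcome, as a careful person would: the job done as asked, in the order asked, and still so for the second after the job is handed in, with the robot touching nothing.
It also fails if it takes over 72 s, if anything falls off the work surface, if the arm or the gripper's body presses on something with over 40 N, if the wrist force passes 120 N, or if a joint passes its speed limit or range.

## Working session

There is one attempt and no reset: what is moved stays moved. The work goes in short steps, Python scripts to look and compute and a tool call to move; the robot and the scene stay as the last step left them, time stands still between calls to the robot, and variables do not carry over. Pictures are saved under pics/ and viewed, at most 11 in all, crops included, and the job is handed in when it is done.

Besides the shell and the picture viewer there is one more tool, called after ">>>" as name(argument=value, ...), one argument or row to a line, values as JSON. move_arm: Moves the arm, as the interface text tells. Its arguments: {"type":"object","properties":{"rows":{"type":"array","items":{"type":"array","items":{"type":"number"}}}},"required":["rows"]}

```bash
mkdir -p pics
cat > h.py <<'E'
import numpy as np, cv2
from plant import manip
from scipy.spatial.transform import Rotation as Ro
def ray(f,uv):
    K=f["mtx"]; d=np.array([(uv[0]-K[0,2])/K[0,0],(uv[1]-K[1,2])/K[1,1]]); s=d.copy()
    for _ in range(20): s=d/(1+f["k1"]*(s@s))
    R=np.array(f["R"]); t=np.array(f["t"]); v=R.T@np.array([s[0],s[1],1]); return -R.T@t, v/np.linalg.norm(v)
def onz(f,uv,z):
    c,v=ray(f,uv); return c+v*(z-c[2])/v[2]
def tri(obs):
    A=np.zeros((3,3));b=np.zeros(3);rs=[ray(f,uv) for f,uv in obs]
    for c,v in rs: P=np.eye(3)-np.outer(v,v);A+=P;b+=P@c
    X=np.linalg.solve(A,b); return X,[np.linalg.norm((np.eye(3)-np.outer(v,v))@(X-c)) for c,v in rs]
def proj(f,X):
    p=np.array(f["R"])@X+f["t"]; s=p[:2]/p[2]; s=s*(1+f["k1"]*(s@s)); return f["mtx"][0,0]*s[0]+f["mtx"][0,2],f["mtx"][1,1]*s[1]+f["mtx"][1,2]
def save(fs,fn):
    import pickle; pickle.dump(fs,open(fn,'wb'))
E
python3 - <<'E'
from h import *
fs={n:manip.grab_frame(n) for n in("scene","side","wrist")}
save(fs,'f0.pkl')
for n,f in fs.items(): cv2.imwrite(f'pics/{n}0.png',f["img"]); print(n,-np.array(f["R"]).T@f["t"],f["k1"],f["mtx"][0,0])
print(manip.state(), manip.tip_reach)
E
```

```text
scene [ 0.29152916 -0.50546251  0.71273466] -0.042314328016976245 386.3803343104163
side [ 0.13247984 -0.97865433  0.54143635] -0.1494769204506947 489.3530745050281
wrist [0.13300487 0.61611872 0.37208488] -0.022519404264251107 340.8883449335432
{'time': 0.15, 'joint_pos': array([ 1.10901965e+00,  5.32217504e-02,  1.61399895e+00, -2.25454124e-05,
        1.47596910e+00, -1.18994240e-01]), 'joint_vel': array([ 0.00084699, -0.00441172, -0.00427573, -0.00021171, -0.00080231,
        0.00168505]), 'joint_efforts': array([ 4.21567411e-04, -3.94239700e+01, -3.70723736e+01, -1.18559115e-04,
        4.70322688e-03, -4.34774307e-06]), 'tool_pos': array([0.20986481, 0.5882268 , 0.24932299]), 'tool_rot': array([-2.17898234e-04,  1.70552231e-01,  9.85348313e-01, -7.68355750e-04]), 'contact_force': array([ 0.45280396, -0.04242949, -0.63646505]), 'ft_torque': array([-0.02108865, -0.03471233,  0.00474047]), 'grasp_force': 0.0, 'gripper_width': 1.003769236118801} 0.019
```

View pics/scene0.png

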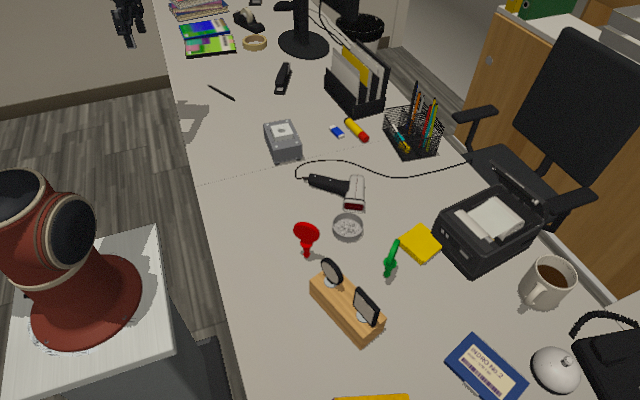

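View pics/side0.png

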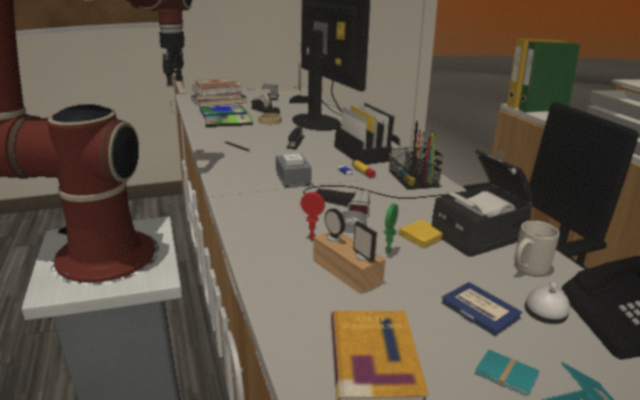

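View pics/wrist0.png

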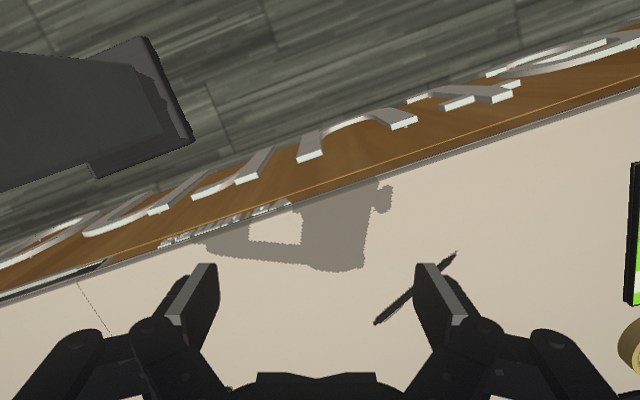

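The scene picture shows the rest at about (347,308), with the disc holder at (331,271) and the rectangular one at (366,306). The tin is at (348,227) and the grey base with its socket at (283,138). The side picture shows the same things: rest (348,262), rectangular panel (364,241), base (293,168). The wrist picture shows only the desk edge and the fingers.

Run:
```python
from h import *
import pickle
fs=pickle.load(open('f0.pkl','rb')); a,b=fs['scene'],fs['side']
for n,p,q in[('rect',(366,306),(365,241)),('disc',(331,271),(335,223)),('sock',(283,130),(292,158)),('tin',(348,227),(356,222))]: print(n,tri([(a,p),(b,q)]),onz(a,p,.08))
def box(x,y,w,h,img,s): return cv2.resize(img[y:y+h,x:x+w],None,fx=s,fy=s,interpolation=cv2.INTER_CUBIC)
A=box(250,110,140,250,a['img'],2.4);B=box(260,140,140,160,b['img'],3)
H=600;c=np.zeros((H,780,3),np.uint8);c[:A.shape[0],:A.shape[1]]=A;c[:B.shape[0],340:340+B.shape[1]]=B
cv2.imwrite('pics/crop0.png',c)
f=fs['wrist'];s=manip.state();q=s['tool_rot'];R=Ro.from_quat(np.r_[q[1:],q[0]]).as_matrix();print(R);print(R.T@(-np.array(f['R']).T@f['t']-s['tool_pos']));print(R.T@np.array(f['R']).T)
```

```text
rect (array([ 0.4906175 , -0.249701  ,  0.09438185]), [np.float64(0.0003725147747488008), np.float64(0.000372514774748854)]) [ 0.49561706 -0.24386689  0.08      ]
disc (array([ 0.46193131, -0.16359978,  0.09442636]), [np.float64(0.0006549578278277934), np.float64(0.0006549578278278828)]) [ 0.46526654 -0.15541918  0.08      ]
sock (array([0.5121144 , 0.29879356, 0.07030231]), [np.float64(0.00379743310409367), np.float64(0.003797433104093503)]) [0.51231517 0.28540231 0.08      ]
tin (array([ 0.5682157 , -0.0264453 ,  0.01424241]), [np.float64(0.0036722695670841237), np.float64(0.00367226956708397)]) [ 0.5389507  -0.07057499  0.08      ]
[[-9.41823778e-01  3.36106372e-01 -6.91500890e-04]
 [ 3.36107042e-01  9.41822692e-01 -1.43987002e-03]
 [ 1.67321739e-04 -1.58852214e-03 -9.99998724e-01]]
[ 0.08178373  0.00024112 -0.12274875]
[[ 2.58999676e-04 -9.47552451e-01 -3.19600195e-01]
 [ 9.99999624e-01  5.09889153e-04 -7.01336048e-04]
 [ 8.27513364e-04 -3.19599894e-01  9.47552227e-01]]
```

View pics/crop0.png

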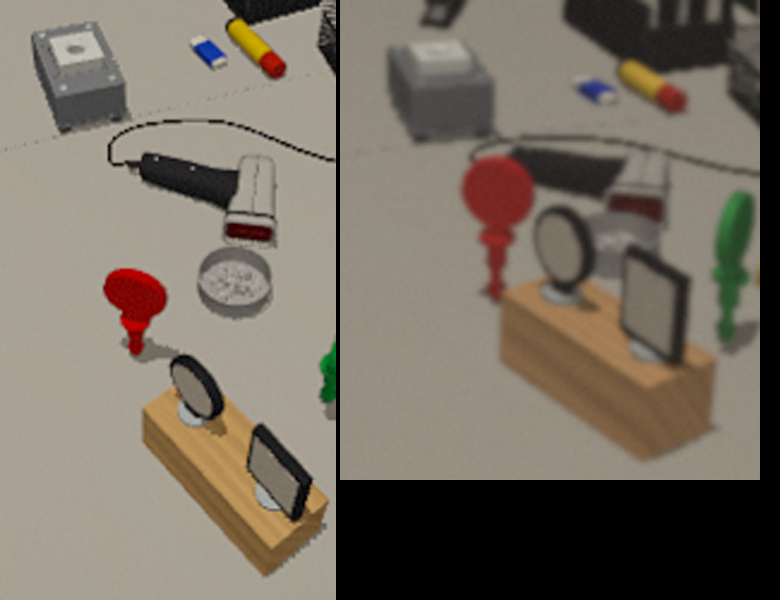

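The crops show the base at upper left with its aluminium socket and dark hole, the tin, the red decoy left of the disc holder, and the rectangular holder at the front end of the rest. I'll turn the tool towards the panel axis and look at the base on the way.

>>> move_arm(
  rows=[
    [0,0,0,0,0,6.5,1],
    [0,0,0,0,0,6.5,1],
    [0,0,0,0,0,6.5,1],
    [0,0,0,0,0,6.5,1],
    [0,0,0,0,0,6.5,1],
    [0,0,0,0,0,6.5,1],
    [0,0,0,0,0,6.5,1],
    [0,0,0,0,0,6.5,1],
  ],
)

```text
time: 0.82
tool_pos: [0.21, 0.5884, 0.2498]
tool_rot: [0.0, 0.588, 0.809, -0.0]
contact_force: [0.2, -0.2, -0.0]
gripper_width: 1.002
grasp_force: 0.0
```

>>> move_arm(
  rows=[
    [-2.7,1.36,0,0,0,0,1],
    [-2.7,1.36,0,0,0,0,1],
    [-2.7,1.36,0,0,0,0,1],
    [-2.7,1.36,0,0,0,0,1],
    [-2.7,1.36,0,0,0,0,1],
    [-2.7,1.36,0,0,0,0,1],
    [-2.7,1.36,0,0,0,0,1],
    [-2.7,1.36,0,0,0,0,1],
    [-2.7,1.36,0,0,0,0,1],
    [-2.7,1.36,0,0,0,0,1],
    [-2.7,1.36,0,0,0,0,1],
    [-2.7,1.36,0,0,0,0,1],
    [-2.7,1.36,0,0,0,0,1],
    [-2.7,1.36,0,0,0,0,1],
    [0,0,0,0,0,0,1],
    [0,0,0,0,0,0,1],
  ],
)

```text
time: 2.15
tool_pos: [0.5104, 0.2887, 0.2498]
tool_rot: [-0.0, 0.586, 0.81, -0.0]
contact_force: [-0.1, 0.6, 0.0]
gripper_width: 0.999
grasp_force: 0.0
```

```bash
cat >> h.py <<'E'
def tool():
    s=manip.state();q=s['tool_rot'];R=Ro.from_quat(np.r_[q[1:],q[0]]).as_matrix()
    print('t',round(s['time'],2),'pos',s['tool_pos'].round(4),'xyaw',np.degrees(np.arctan2(R[1,0],R[0,0])).round(2),'z',R[:,2].round(4),'F',s['contact_force'].round(2)); return s,R
def go(X,yaw=None):
    s,R=tool(); y=np.degrees(np.arctan2(R[1,0],R[0,0])); R2=R
    if yaw is not None:
        d=(y-yaw+180)%360-180; print('turn az',round(d,2)); R2=R@Ro.from_euler('z',d,degrees=True).as_matrix()
    print('shift cm',(100*R2.T@(np.array(X)-s['tool_pos'])).round(2), 'tilt deg',np.degrees(R2.T@np.cross(R2[:,2],[0,0,-1])).round(2))
E
python3 - <<'E'
from h import *
tool(); f=manip.grab_frame('wrist'); save(f,'w1.pkl'); cv2.imwrite('pics/w1.png',f['img'])
E
```

```text
t 2.15 pos [0.5104 0.2887 0.2498] xyaw 108.21 z [-1.1e-03 -1.0e-04 -1.0e+00] F [-0.06  0.59  0.02]
```

View pics/w1.png

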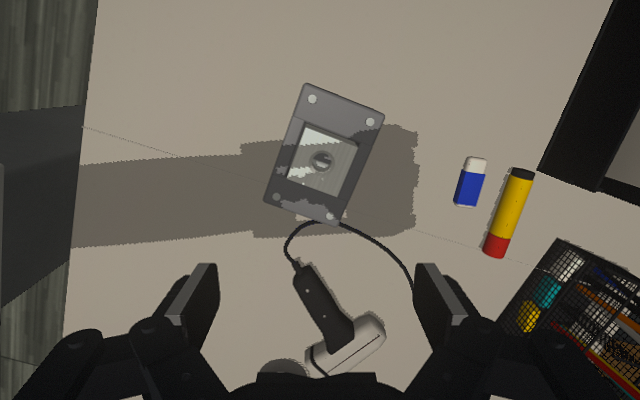

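The wrist picture shows the base with its socket hole at about (321,161) and its four screws at (312,99), (370,122), (276,197) and (329,216). I'll take a second view for the heights.

>>> move_arm(
  rows=[
    [2.5,-1,0,0,0,0,1],
    [2.5,-1,0,0,0,0,1],
    [2.5,-1,0,0,0,0,1],
    [0,0,0,0,0,0,1],
    [0,0,0,0,0,0,1],
    [0,0,0,0,0,0,1],
  ],
)

```text
time: 2.7
tool_pos: [0.4572, 0.352, 0.2503]
tool_rot: [0.0, 0.585, 0.811, -0.0]
contact_force: [-0.1, -0.4, 0.4]
gripper_width: 0.999
grasp_force: 0.0
```

Run:
```python
from h import *
import pickle
tool(); g=manip.grab_frame('wrist'); save(g,'w2.pkl'); f=pickle.load(open('w1.pkl','rb'))
c=proj(g,onz(f,(321,161),.07)); print(c)
A=f['img'][70:240,240:410]; x0,y0=int(c[0])-80,int(c[1])-90; B=g['img'][y0:y0+170,x0:x0+170]; print(x0,y0)
cv2.imwrite('pics/base2.png',np.hstack([cv2.resize(i,(400,400),interpolation=cv2.INTER_CUBIC) for i in(A,B)]))
```

```text
t 2.7 pos [0.4572 0.352  0.2503] xyaw 108.45 z [ 2.e-04 -3.e-04 -1.e+00] F [-0.09 -0.39  0.37]
(np.float64(351.6306613590022), np.float64(237.94581364019928))
271 147
```

View pics/base2.png

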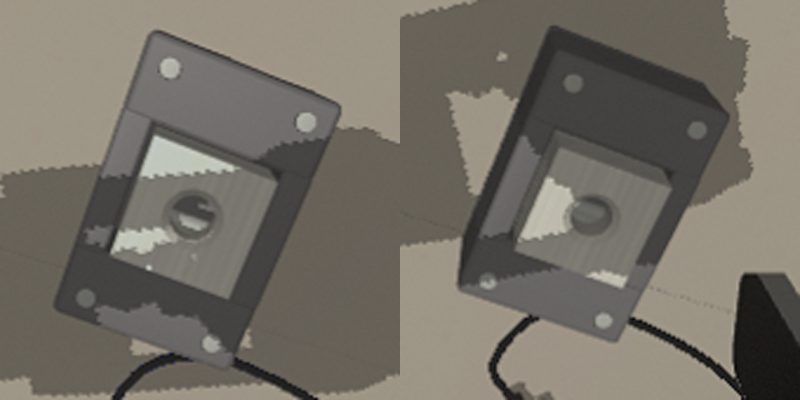

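The crops show the hole centre at (195,214) in the left view and (192,214) in the right, with all four screws clear in both.

Run:
```python
from h import *
import pickle
f,g=[pickle.load(open(n,'rb')) for n in('w1.pkl','w2.pkl')]
k=170/400
def L(p):return (240+(p[0]+.5)*k-.5,70+(p[1]+.5)*k-.5)
def G(p):return (271+(p[0]-400+.5)*k-.5,147+(p[1]+.5)*k-.5)
P={}
for n,p,q in[('hole',(195,214),(592,214)),('s1',(170,68),(573,83)),('s2',(306,122),(697,130)),('s3',(86,298),(487,282)),('s4',(211,344),(603,320)),
 ('cTR',(278,183),(672,185)),('cBR',(228,299),(624,290)),('cBL',(110,250),(516,243))]:
    X,r=tri([(f,L(p)),(g,G(q))]);P[n]=X;print(n,X.round(4),np.round(r,5))
m=np.mean([P['s%d'%i] for i in(1,2,3,4)],0);print('mean screws',m)
for z in (m[2],):
  Q={n:np.mean([onz(f,L(p),z),onz(g,G(q),z)],0) for n,p,q in[('s1',(170,68),(573,83)),('s2',(306,122),(697,130)),('s3',(86,298),(487,282)),('s4',(211,344),(603,320))]}
  for a,b in(('s1','s3'),('s2','s4'),('s3','s4'),('s1','s2')):
    d=Q[a]-Q[b];print(a,b,np.linalg.norm(d[:2]),np.degrees(np.arctan2(d[1],d[0])))
  print(np.mean(list(Q.values()),0))
for z in(.062,.068,.074):print(z,onz(f,L((195,214)),z),onz(g,G((592,214)),z))
```

```text
hole [0.5116 0.3044 0.0689] [0.00036 0.00036]
s1 [0.486  0.3529 0.0598] [1.e-05 1.e-05]
s2 [0.5416 0.3503 0.0602] [2.e-05 2.e-05]
s3 [0.4811 0.2559 0.0616] [0.0003 0.0003]
s4 [0.537  0.2521 0.0591] [0.00017 0.00017]
cTR [0.5388 0.3258 0.0661] [0.0003 0.0003]
cBR [0.5343 0.2784 0.0765] [0.00021 0.00021]
cBL [0.4852 0.281  0.0689] [0.00051 0.00051]
mean screws [0.51141999 0.30277786 0.06018674]
s1 s3 0.09785452882791772 87.24330807631013
s2 s4 0.0977352077524332 87.14857591651291
s3 s4 0.05556360759280986 177.35735060956833
s1 s2 0.055725092387706066 177.2341983967527
[0.51137263 0.30275347 0.06018674]
0.062 [0.51250743 0.30326436 0.062     ] [0.51316736 0.30134476 0.062     ]
0.068 [0.51198135 0.30449234 0.068     ] [0.5115925  0.30382687 0.068     ]
0.074 [0.51145527 0.30572032 0.074     ] [0.51001764 0.30630898 0.074     ]
```

Run:
```python
from h import *
go((.480,-.20,.28))
```

```text
t 2.75 pos [0.4576 0.3516 0.2502] xyaw 108.39 z [ 1.e-04 -3.e-04 -1.e+00] F [ 0.66 -0.38 -0.57]
shift cm [-53.05 -15.28  -2.96] tilt deg [-0.    0.02  0.  ]
```

>>> move_arm(
  rows=[
    [-3.12,-0.9,-0.18,0,0,0,1],
    [-3.12,-0.9,-0.18,0,0,0,1],
    [-3.12,-0.9,-0.18,0,0,0,1],
    [-3.12,-0.9,-0.18,0,0,0,1],
    [-3.12,-0.9,-0.18,0,0,0,1],
    [-3.12,-0.9,-0.18,0,0,0,1],
    [-3.12,-0.9,-0.18,0,0,0,1],
    [-3.12,-0.9,-0.18,0,0,0,1],
    [-3.12,-0.9,-0.18,0,0,0,1],
    [-3.12,-0.9,-0.18,0,0,0,1],
    [-3.12,-0.9,-0.18,0,0,0,1],
    [-3.12,-0.9,-0.18,0,0,0,1],
    [-3.12,-0.9,-0.18,0,0,0,1],
    [-3.12,-0.9,-0.18,0,0,0,1],
    [-3.12,-0.9,-0.18,0,0,0,1],
    [-3.12,-0.9,-0.18,0,0,0,1],
    [-3.12,-0.9,-0.18,0,0,0,1],
    [0,0,0,0,0,0,1],
    [0,0,0,0,0,0,1],
    [0,0,0,0,0,0,1],
  ],
)

```text
time: 4.42
tool_pos: [0.4793, -0.2002, 0.2807]
tool_rot: [-0.0, 0.586, 0.811, 0.0]
contact_force: [0.5, 0.5, -0.1]
gripper_width: 1.004
grasp_force: 0.0
```

Run:
```python
from h import *
tool(); f=manip.grab_frame('wrist'); save(f,'r1.pkl')
```

```text
t 4.42 pos [ 0.4793 -0.2002  0.2807] xyaw 108.29 z [-3.e-04  6.e-04 -1.e+00] F [ 0.54  0.45 -0.14]
```

>>> move_arm(
  rows=[
    [-2.5,1,0,0,0,0,1],
    [-2.5,1,0,0,0,0,1],
    [-2,1,0,0,0,0,1],
    [0,0,0,0,0,0,1],
    [0,0,0,0,0,0,1],
    [0,0,0,0,0,0,1],
  ],
)

```text
time: 4.97
tool_pos: [0.5299, -0.2557, 0.2807]
tool_rot: [-0.0, 0.585, 0.811, 0.0]
contact_force: [1.3, -0.0, -0.3]
gripper_width: 1.001
grasp_force: 0.0
```

Run:
```python
from h import *
import pickle
tool(); g=manip.grab_frame('wrist'); save(g,'r2.pkl'); f=pickle.load(open('r1.pkl','rb'))
X=np.array([.49,-.25,.1])
cs=[]
for h in(f,g):
    u,v=proj(h,X); x0=int(np.clip(u-100,0,440));y0=int(np.clip(v-100,0,200)); print(u,v,x0,y0)
    cs.append(cv2.resize(h['img'][y0:y0+200,x0:x0+200],(400,400),interpolation=cv2.INTER_CUBIC))
cv2.imwrite('pics/rest2.png',np.hstack(cs))
```

```text
t 4.97 pos [ 0.5299 -0.2557  0.2807] xyaw 108.44 z [-6.e-04  7.e-04 -1.e+00] F [ 1.28 -0.05 -0.28]
309.7600859733892 227.01389337049068 209 127
275.5534757416634 157.15135673518355 175 57
```

View pics/rest2.png

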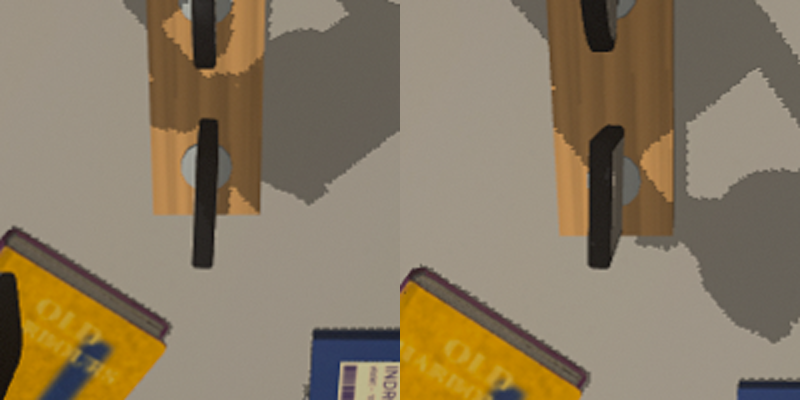

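The left crop shows the rectangular panel's far end at (194–213,268) and its flange centred near (206,165). In the right crop the far end is at (590–611,267) and the flange near (615,181).

Run:
```python
from h import *
import pickle
f,g=[pickle.load(open(n,'rb')) for n in('r1.pkl','r2.pkl')]
L=lambda p:(209+p[0]/2-.25,127+p[1]/2-.25)
G=lambda p:(175+(p[0]-400)/2-.25,57+p[1]/2-.25)
for n,p,q in[('farL',(193,267),(589,267)),('farR',(213,268),(610,267)),('flange',(206,165),(615,181)),('restBL',(155,214),(561,236)),('restBR',(259,214),(674,235))]:
    X,r=tri([(f,L(p)),(g,G(q))]);print(n,X.round(4),np.round(r,5))
print('fl on .06',onz(f,L((206,165)),.06),onz(g,G((615,181)),.06))
a,b=onz(f,L((155,214)),.056),onz(f,L((259,214)),.056);print('rest front edge',a,b,np.linalg.norm(a-b),np.degrees(np.arctan2(*(b-a)[1::-1])), )
a2,b2=onz(g,G((561,236)),.056),onz(g,G((674,235)),.056);print(a2,b2)
# wood left/right edges in view f
hsv=cv2.cvtColor(f['img'],cv2.COLOR_BGR2HSV)
m=cv2.inRange(hsv,(8,90,60),(22,255,255)); m[220:,:]=0
out=[]
for v in range(int(130),int(228),4):
    u=np.where(m[v,260:380])[0]
    if len(u)>20: out.append((onz(f,(260+u[0]-.5,v),.056),onz(f,(260+u[-1]+.5,v),.056)))
for i in(0,1):
    p=np.array([o[i][:2] for o in out]);l=cv2.fitLine(p.astype(np.float32),cv2.DIST_HUBER,0,.01,.01).ravel();print('edge',i,np.degrees(np.arctan2(l[1],l[0])),l[2:],len(p))
# black panel top face
for h,(x0,y0,x1,y1) in((f,(300,180,320,262)),(g,(265,115,290,192))):
    v=h['img'][...,:].max(2); mm=(v<60).astype(np.uint8); s=np.zeros_like(mm); s[y0:y1,x0:x1]=mm[y0:y1,x0:x1]
    for r in range(y0,y1,8):
        u=np.where(s[r])[0]
        if len(u): print(r,u[0],u[-1],onz(h,(u.mean(),r),.122).round(4))
```

```text
farL [ 0.494  -0.275   0.1203] [4.e-05 4.e-05]
farR [ 0.5027 -0.2714  0.1224] [2.e-05 2.e-05]
flange [ 0.4913 -0.2493  0.0517] [9.e-05 9.e-05]
restBL [ 0.4728 -0.286   0.0533] [0.00022 0.00022]
restBR [ 0.529  -0.2671  0.0532] [0.00058 0.00058]
fl on .06 [ 0.49036904 -0.24638044  0.06      ] [ 0.49168242 -0.24756609  0.06      ]
rest front edge [ 0.47282546 -0.28454801  0.056     ] [ 0.52795868 -0.26630896  0.056     ] 0.05807181098075141 18.305132903815373
[ 0.47289516 -0.28530233  0.056     ] [ 0.52920049 -0.26595942  0.056     ]
edge 0 -71.77913 [ 0.44910938 -0.21663353] 23
edge 1 -72.170876 [ 0.50617826 -0.19907144] 23
188 309 317 [ 0.4787 -0.205   0.122 ]
196 308 317 [ 0.4806 -0.2121  0.122 ]
204 308 317 [ 0.4829 -0.2191  0.122 ]
212 307 317 [ 0.4848 -0.2264  0.122 ]
220 307 316 [ 0.4868 -0.2338  0.122 ]
228 307 316 [ 0.4892 -0.2412  0.122 ]
236 307 315 [ 0.4912 -0.2488  0.122 ]
244 306 315 [ 0.4932 -0.2566  0.122 ]
252 306 315 [ 0.4958 -0.2644  0.122 ]
260 309 313 [ 0.4988 -0.2721  0.122 ]
123 274 286 [ 0.4865 -0.2165  0.122 ]
131 270 281 [ 0.4849 -0.2239  0.122 ]
139 270 280 [ 0.4863 -0.2303  0.122 ]
147 270 280 [ 0.4882 -0.2367  0.122 ]
155 270 280 [ 0.4901 -0.2432  0.122 ]
163 270 280 [ 0.492  -0.2497  0.122 ]
171 270 280 [ 0.494  -0.2564  0.122 ]
179 270 280 [ 0.4959 -0.2632  0.122 ]
187 270 279 [ 0.4975 -0.2702  0.122 ]
```

Run:
```python
from h import *
go((.4912,-.2468,.10),107)
```

```text
t 5.02 pos [ 0.5298 -0.2557  0.2809] xyaw 108.43 z [-3.e-04  4.e-04 -1.e+00] F [ 0.34  0.75 -0.41]
turn az 1.43
shift cm [ 1.97 -3.43 18.09] tilt deg [-0.01 -0.03  0.  ]
```

>>> move_arm(
  rows=[
    [0,0,0,0,0,1.4,1],
    [0.98,-1.71,0,0,0,0,1],
    [0.98,-1.71,0,0,0,0,1],
    [0,0,2.5,0,0,0,1],
    [0,0,2.5,0,0,0,1],
    [0,0,2.5,0,0,0,1],
    [0,0,2,0,0,0,1],
    [0,0,0,0,0,0,1],
    [0,0,0,0,0,0,1],
    [0,0,0,0,0,0,1],
  ],
)

```text
time: 5.85
tool_pos: [0.4922, -0.2484, 0.1876]
tool_rot: [0.001, 0.595, 0.804, 0.0]
contact_force: [0.2, -1.0, 0.1]
gripper_width: 1.0
grasp_force: 0.0
```

Run:
```python
from h import *
go((.4912,-.2468,.10),107); f=manip.grab_frame('wrist'); cv2.imwrite('pics/r3.png',f['img'])
```

```text
t 5.85 pos [ 0.4922 -0.2484  0.1876] xyaw 106.96 z [ 0.002  -0.0013 -1.    ] F [ 0.16 -0.97  0.09]
turn az -0.04
shift cm [ 0.2  -0.07  8.76] tilt deg [0.09 0.1  0.  ]
```

View pics/r3.png

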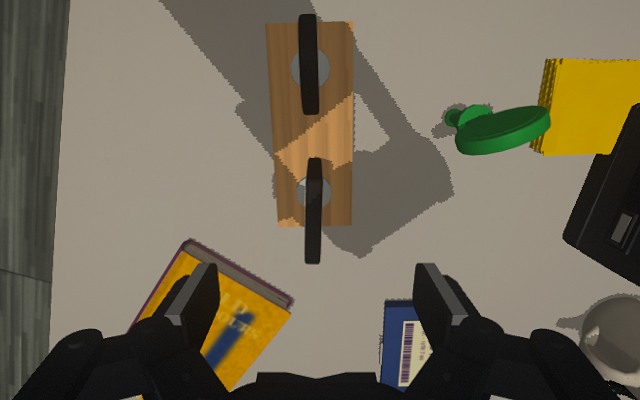

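The panel, around (313,210), lies between the open fingers and is lined up with them. I'll go down and close.

>>> move_arm(
  rows=[
    [0.2,-0.07,2,0,0,0,1],
    [0,0,2.5,0,0,0,1],
    [0,0,2,0,0,0,1],
    [0,0,1.3,0,0,0,1],
    [0,0,1,0,0,0,1],
    [0,0,0,0,0,0,1],
    [0,0,0,0,0,0,1],
    [0,0,0,0,0,0,0],
    [0,0,0,0,0,0,-0.5],
    [0,0,0,0,0,0,-1],
    [0,0,0,0,0,0,-1],
    [0,0,0,0,0,0,-1],
    [0,0,0,0,0,0,-1],
    [0,0,0,0,0,0,-1],
    [0,0,0,0,0,0,-1],
    [0,0,0,0,0,0,-1],
    [0,0,0,0,0,0,-1],
  ],
)

```text
time: 7.32
tool_pos: [0.4906, -0.2466, 0.0982]
tool_rot: [0.0, 0.595, 0.804, 0.0]
contact_force: [0.7, 0.9, 2.5]
gripper_width: 0.111
grasp_force: 58.6
```

>>> move_arm(
  rows=[
    [0,0,-0.5,0,0,0,-1],
    [0,0,-1,0,0,0,-1],
    [0,0,-1.5,0,0,0,-1],
    [0,0,-2,0,0,0,-1],
    [0,0,-2,0,0,0,-1],
    [0,0,-2.5,0,0,0,-1],
    [0,0,-2.5,0,0,0,-1],
    [0,0,-2,0,0,0,-1],
    [0,0,-1,0,0,0,-1],
    [0,0,0,0,0,0,-1],
    [0,0,0,0,0,0,-1],
    [0,0,0,0,0,0,-1],
    [0,0,0,0,0,0,-1],
  ],
)

```text
time: 8.4
tool_pos: [0.4896, -0.246, 0.2456]
tool_rot: [-0.002, 0.595, 0.804, -0.0]
contact_force: [-0.1, -0.6, -2.7]
gripper_width: 0.112
grasp_force: 58.4
```

Run:
```python
from h import *
go((.5115,.3035,.25),87.2)
fs={n:manip.grab_frame(n) for n in("scene","side")}; save(fs,'f4.pkl')
a,b=fs['scene'],fs['side']; cs=[]
for f in(a,b):
    u,v=map(int,proj(f,np.array([.49,-.247,.20]))); print(u,v); cs.append(cv2.resize(f['img'][v-60:v+60,u-60:u+60],(390,390),interpolation=cv2.INTER_CUBIC))
cv2.imwrite('pics/lift.png',np.hstack(cs))
```

```text
t 8.4 pos [ 0.4896 -0.246   0.2456] xyaw 106.96 z [-0.0032  0.0022 -1.    ] F [-0.09 -0.57 -2.71]
turn az 19.76
shift cm [54.99 -0.49 -0.33] tilt deg [-0.19 -0.12  0.  ]
372 272
367 188
```

View pics/lift.png

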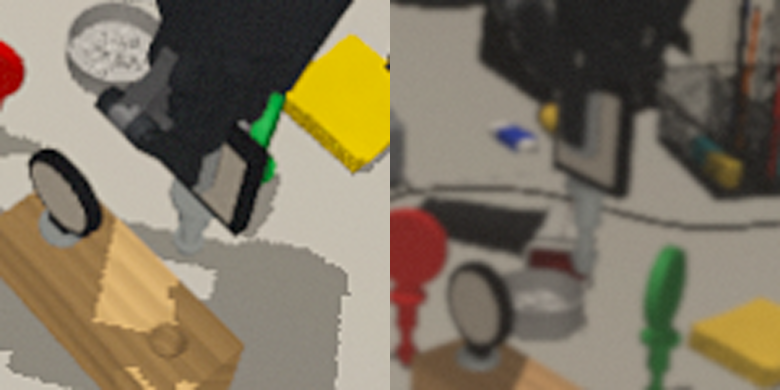

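The lifted holder hangs upright in the jaws. Its stem tip is at about (188,247) in the left crop and (585,272) in the right one; the rectangular hole in the rest is empty and the disc holder has not moved.

Run:
```python
from h import *
import pickle
fs=pickle.load(open('f4.pkl','rb')); a,b=fs['scene'],fs['side']; k=120/390
A=lambda p:(312+(p[0]+.5)*k-.5,212+(p[1]+.5)*k-.5); B=lambda p:(307+(p[0]-390+.5)*k-.5,128+(p[1]+.5)*k-.5)
print(tri([(a,A((188,247))),(b,B((585,272)))]))
print('expected tip in crops:')
s=manip.state();X=s['tool_pos']-[0,0,.092]
u,v=proj(a,X);print((u-312)/k,(v-212)/k);u,v=proj(b,X);print((u-307)/k+390,(v-128)/k)
```

```text
(array([ 0.49033801, -0.24812263,  0.15565382]), [np.float64(0.00033625770217789484), np.float64(0.0003362577021779254)])
expected tip in crops:
183.03401621320785 244.5313592304694
581.9259669787837 272.0395745616669
```

>>> move_arm(
  rows=[
    [0,0,0,0,0,5,-1],
    [0,0,0,0,0,5,-1],
    [0,0,0,0,0,5,-1],
    [0,0,0,0,0,4.8,-1],
    [0,0,0,0,0,0,-1],
  ],
)

```text
time: 8.92
tool_pos: [0.4901, -0.2463, 0.2469]
tool_rot: [-0.001, 0.725, 0.689, -0.0]
contact_force: [0.1, -0.0, -3.1]
gripper_width: 0.11
grasp_force: 58.4
```

>>> move_arm(
  rows=[
    [1.5,0,0,0,0,0,-1],
    [2.5,0,0,0,0,0,-1],
    [3.2,0,0,0,0,0,-1],
    [3.2,0,0,0,0,0,-1],
    [3.2,0,0,0,0,0,-1],
    [3.2,0,0,0,0,0,-1],
    [3.2,0,0,0,0,0,-1],
    [3.2,0,0,0,0,0,-1],
    [3.2,0,0,0,0,0,-1],
    [3.2,0,0,0,0,0,-1],
    [3.2,0,0,0,0,0,-1],
    [3.2,0,0,0,0,0,-1],
    [3.2,0,0,0,0,0,-1],
    [3.2,0,0,0,0,0,-1],
    [3.2,0,0,0,0,0,-1],
    [3.2,0,0,0,0,0,-1],
    [3.2,0,0,0,0,0,-1],
    [2,0,0,0,0,0,-1],
    [1,0,0,0,0,0,-1],
  ],
)

```text
time: 10.5
tool_pos: [0.5165, 0.3057, 0.2474]
tool_rot: [-0.001, 0.723, 0.691, -0.0]
contact_force: [-0.7, -0.0, -1.4]
gripper_width: 0.108
grasp_force: 58.4
```

>>> move_arm(
  rows=[
    [0,0,0,0,0,0,-1],
    [0,0,0,0,0,0,-1],
    [0,0,0,0,0,0,-1],
    [0,0,0,0,0,0,-1],
  ],
)

```text
time: 10.83
tool_pos: [0.5178, 0.3016, 0.2479]
tool_rot: [0.0, 0.725, 0.689, -0.0]
contact_force: [-0.1, -0.6, -1.9]
gripper_width: 0.108
grasp_force: 58.4
```

Run:
```python
from h import *
go((.5115,.3035,.17),87.2)
```

```text
t 10.83 pos [0.5178 0.3016 0.2479] xyaw 87.09 z [-1.e-04 -4.e-04 -1.e+00] F [-0.1  -0.6  -1.91]
turn az -0.11
shift cm [ 0.16 -0.63  7.79] tilt deg [-0.    0.02  0.  ]
```

>>> move_arm(
  rows=[
    [0.16,-0.63,0,0,0,0,-1],
    [0,0,2,0,0,0,-1],
    [0,0,2.5,0,0,0,-1],
    [0,0,2,0,0,0,-1],
    [0,0,1,0,0,0,-1],
    [0,0,0,0,0,0,-1],
    [0,0,0,0,0,0,-1],
    [0,0,0,0,0,0,-1],
  ],
)

```text
time: 11.5
tool_pos: [0.5124, 0.3049, 0.1748]
tool_rot: [0.0, 0.725, 0.689, 0.001]
contact_force: [0.9, 0.4, -2.3]
gripper_width: 0.11
grasp_force: 58.5
```

Run:
```python
from h import *
go((.5115,.3035,.16),87.2)
fs={n:manip.grab_frame(n) for n in("scene","side")}; save(fs,'f5.pkl'); cs=[]
for f,n in((fs['scene'],60),(fs['side'],60)):
    u,v=map(int,proj(f,np.array([.5115,.3035,.09]))); print(u,v); cs.append(cv2.resize(f['img'][v-40:v+40,u-40:u+40],(390,390),interpolation=cv2.INTER_CUBIC))
cv2.imwrite('pics/pre.png',np.hstack(cs))
```

```text
t 11.5 pos [0.5124 0.3049 0.1748] xyaw 87.14 z [ 0.0026  0.0012 -1.    ] F [ 0.88  0.38 -2.28]
turn az -0.06
shift cm [-0.15 -0.09  1.48] tilt deg [ 0.14 -0.07  0.  ]
280 123
292 151
```

View pics/pre.png

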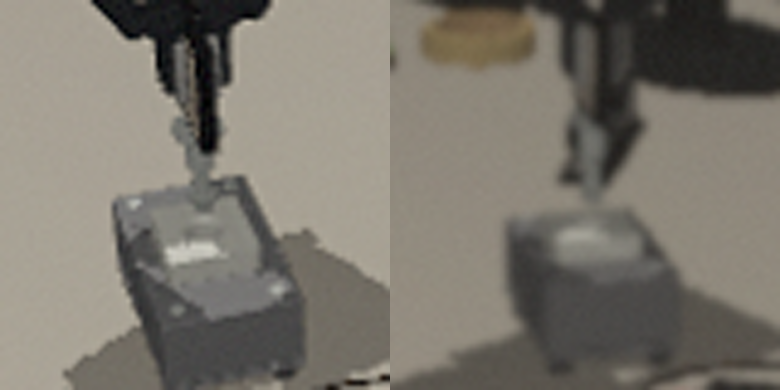

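The stem tip, about (204,198) in the left crop, stands just above the hole in line with it. I'll go in slowly.

>>> move_arm(
  rows=[
    [-0.1,-0.06,0.3,0,0,0,-1],
    [0,0,0.4,0,0,0,-1],
    [0,0,0.4,0,0,0,-1],
    [0,0,0.4,0,0,0,-1],
    [0,0,0.3,0,0,0,-1],
    [0,0,0.2,0,0,0,-1],
    [0,0,0,0,0,0,-1],
    [0,0,0,0,0,0,-1],
  ],
)

```text
time: 12.27
tool_pos: [0.5107, 0.3037, 0.1527]
tool_rot: [-0.0, 0.724, 0.689, -0.0]
contact_force: [-0.8, -0.9, -2.1]
gripper_width: 0.11
grasp_force: 58.6
```

Run:
```python
from h import *
s,_=tool(); print(s['ft_torque'])
```

```text
t 12.27 pos [0.5107 0.3037 0.1527] xyaw 87.16 z [-4.e-04 -2.e-04 -1.e+00] F [-0.85 -0.91 -2.14]
[ 0.04213258 -0.03274944  0.024229  ]
```

>>> move_arm(
  rows=[
    [0,0,0.3,0,0,0,-1],
    [0,0,0.3,0,0,0,-1],
    [0,0,0.3,0,0,0,-1],
    [0,0,0,0,0,0,-1],
  ],
)

```text
time: 12.6
tool_pos: [0.5104, 0.3035, 0.1429]
tool_rot: [-0.0, 0.724, 0.689, -0.001]
contact_force: [0.6, -0.4, -2.1]
gripper_width: 0.11
grasp_force: 58.5
```

>>> move_arm(
  rows=[
    [0,0,0.3,0,0,0,-1],
    [0,0,0.2,0,0,0,-1],
    [0,0,0,0,0,0,-1],
  ],
)

```text
time: 12.85
tool_pos: [0.5105, 0.3036, 0.1382]
tool_rot: [-0.0, 0.724, 0.689, -0.001]
contact_force: [-0.4, 0.6, -2.1]
gripper_width: 0.109
grasp_force: 58.6
```

>>> move_arm(
  rows=[
    [0,0,0.3,0,0,0,-1],
    [0,0,0.2,0,0,0,-1],
    [0,0,0,0,0,0,-1],
  ],
)

```text
time: 13.1
tool_pos: [0.5105, 0.3036, 0.1332]
tool_rot: [-0.0, 0.724, 0.689, -0.0]
contact_force: [0.3, 0.7, -2.0]
gripper_width: 0.107
grasp_force: 58.6
```

>>> move_arm(
  rows=[
    [0,0,0.3,0,0,0,-1],
    [0,0,0.2,0,0,0,-1],
    [0,0,0,0,0,0,-1],
  ],
)

```text
time: 13.35
tool_pos: [0.511, 0.3036, 0.1288]
tool_rot: [0.0, 0.724, 0.689, -0.0]
contact_force: [-0.1, -1.1, -1.3]
gripper_width: 0.112
grasp_force: 58.9
```

>>> move_arm(
  rows=[
    [0,0,0.2,0,0,0,-1],
    [0,0,0.1,0,0,0,-1],
    [0,0,0,0,0,0,-1],
  ],
)

```text
time: 13.6
tool_pos: [0.5113, 0.3039, 0.1266]
tool_rot: [0.0, 0.724, 0.689, 0.001]
contact_force: [-0.5, -0.6, 1.6]
gripper_width: 0.111
grasp_force: 59.2
```

>>> move_arm(
  rows=[
    [0,0,0.2,0,0,0,-1],
    [0,0,0,0,0,0,-1],
  ],
)

```text
time: 13.77
tool_pos: [0.5114, 0.3039, 0.1245]
tool_rot: [0.0, 0.724, 0.689, 0.001]
contact_force: [1.3, -0.4, 3.1]
gripper_width: 0.105
grasp_force: 59.4
```

>>> move_arm(
  rows=[
    [0,0,0.2,0,0,0,-1],
    [0,0,0,0,0,0,-1],
  ],
)

```text
time: 13.93
tool_pos: [0.5107, 0.3037, 0.1214]
tool_rot: [-0.0, 0.724, 0.689, -0.0]
contact_force: [0.5, 0.9, -1.1]
gripper_width: 0.107
grasp_force: 58.6
```

>>> move_arm(
  rows=[
    [0,0,0.2,0,0,0,-1],
    [0,0,0,0,0,0,-1],
  ],
)

```text
time: 14.1
tool_pos: [0.5102, 0.3035, 0.1183]
tool_rot: [-0.0, 0.724, 0.689, -0.001]
contact_force: [2.0, -0.0, -5.4]
gripper_width: 0.103
grasp_force: 58.4
```

>>> move_arm(
  rows=[
    [0,0,0.2,0,0,0,-1],
    [0,0,0,0,0,0,-1],
  ],
)

```text
time: 14.27
tool_pos: [0.5102, 0.3034, 0.1166]
tool_rot: [-0.0, 0.724, 0.689, -0.001]
contact_force: [0.9, -0.1, -4.4]
gripper_width: 0.108
grasp_force: 58.3
```

>>> move_arm(
  rows=[
    [0,0,0.2,0,0,0,-1],
    [0,0,0,0,0,0,-1],
    [0,0,0,0,0,0,-1],
  ],
)

```text
time: 14.52
tool_pos: [0.5105, 0.3037, 0.1156]
tool_rot: [-0.0, 0.724, 0.689, -0.0]
contact_force: [-0.4, 0.1, -2.5]
gripper_width: 0.112
grasp_force: 58.7
```

>>> move_arm(
  rows=[
    [0,0,0.1,0,0,0,-1],
    [0,0,0,0,0,0,-1],
    [0,0,0,0,0,0,-1],
  ],
)

```text
time: 14.77
tool_pos: [0.5107, 0.3037, 0.1149]
tool_rot: [-0.0, 0.724, 0.689, -0.0]
contact_force: [-0.8, -0.1, -2.1]
gripper_width: 0.109
grasp_force: 58.6
```

>>> move_arm(
  rows=[
    [0,0,0.15,0,0,0,-1],
    [0,0,0,0,0,0,-1],
    [0,0,0,0,0,0,-1],
  ],
)

```text
time: 15.02
tool_pos: [0.5107, 0.3037, 0.1133]
tool_rot: [-0.0, 0.724, 0.689, -0.0]
contact_force: [-0.2, 0.2, -2.2]
gripper_width: 0.11
grasp_force: 58.6
```

>>> move_arm(
  rows=[
    [0,0,0.1,0,0,0,-1],
    [0,0,0,0,0,0,-1],
    [0,0,0,0,0,0,-1],
  ],
)

```text
time: 15.27
tool_pos: [0.5109, 0.3038, 0.1127]
tool_rot: [0.0, 0.724, 0.689, 0.0]
contact_force: [-0.7, -0.5, -0.3]
gripper_width: 0.111
grasp_force: 58.9
```

>>> move_arm(
  rows=[
    [0,0,0.1,0,0,0,-1],
    [0,0,0,0,0,0,-1],
    [0,0,0,0,0,0,-1],
  ],
)

```text
time: 15.52
tool_pos: [0.511, 0.3038, 0.112]
tool_rot: [0.0, 0.724, 0.689, 0.0]
contact_force: [-2.4, -0.7, 2.9]
gripper_width: 0.107
grasp_force: 59.3
```

>>> move_arm(
  rows=[
    [0,0,0.1,0,0,0,-1],
    [0,0,0,0,0,0,-1],
    [0,0,0,0,0,0,-1],
  ],
)

```text
time: 15.77
tool_pos: [0.511, 0.3038, 0.1114]
tool_rot: [0.0, 0.724, 0.689, 0.0]
contact_force: [-3.2, -1.4, 5.5]
gripper_width: 0.109
grasp_force: 59.8
```

>>> move_arm(
  rows=[
    [0,0,0.1,0,0,0,-1],
    [0,0,0,0,0,0,-1],
    [0,0,0,0,0,0,-1],
  ],
)

```text
time: 16.02
tool_pos: [0.511, 0.3038, 0.1109]
tool_rot: [0.0, 0.724, 0.689, 0.0]
contact_force: [-4.4, -2.4, 7.2]
gripper_width: 0.109
grasp_force: 60.2
```

>>> move_arm(
  rows=[
    [0,0,0.1,0,0,0,-1],
    [0,0,0,0,0,0,-1],
    [0,0,0,0,0,0,-1],
  ],
)

```text
time: 16.27
tool_pos: [0.5111, 0.3039, 0.1104]
tool_rot: [0.0, 0.724, 0.689, -0.0]
contact_force: [-5.6, -2.9, 10.6]
gripper_width: 0.111
grasp_force: 60.6
```

>>> move_arm(
  rows=[
    [0,0,-0.1,0,0,0,-1],
    [0,0,-0.1,0,0,0,-1],
    [0,0,-0.1,0,0,0,-1],
    [0,0,-0.1,0,0,0,-1],
    [0,0,-0.1,0,0,0,-1],
    [0,0,0,0,0,0,-1],
    [0,0,0,0,0,0,-1],
  ],
)

```text
time: 16.85
tool_pos: [0.5108, 0.3037, 0.1128]
tool_rot: [-0.0, 0.724, 0.689, 0.0]
contact_force: [1.4, 0.8, 0.0]
gripper_width: 0.114
grasp_force: 58.8
```

>>> move_arm(
  rows=[
    [0,0,-0.1,0,0,0,-1],
    [0,0,-0.05,0,0,0,-1],
    [0,0,0,0,0,0,-1],
    [0,0,0,0,0,0,-1],
  ],
)

```text
time: 17.18
tool_pos: [0.5107, 0.3037, 0.1147]
tool_rot: [-0.0, 0.724, 0.689, -0.0]
contact_force: [0.9, -0.4, -3.0]
gripper_width: 0.106
grasp_force: 58.8
```

>>> move_arm(
  rows=[
    [0,0,-0.1,0,0,0,-1],
    [0,0,0,0,0,0,-1],
    [0,0,0,0,0,0,-1],
  ],
)

```text
time: 17.43
tool_pos: [0.5108, 0.3037, 0.1159]
tool_rot: [-0.0, 0.724, 0.689, -0.0]
contact_force: [-0.2, 0.4, -1.1]
gripper_width: 0.112
grasp_force: 58.7
```

>>> move_arm(
  rows=[
    [0,0,-0.1,0,0,0,-1],
    [0,0,0,0,0,0,-1],
    [0,0,0,0,0,0,-1],
  ],
)

```text
time: 17.68
tool_pos: [0.5107, 0.3036, 0.1165]
tool_rot: [-0.0, 0.724, 0.689, -0.0]
contact_force: [0.6, 0.3, -3.9]
gripper_width: 0.107
grasp_force: 58.3
```

>>> move_arm(
  rows=[
    [0,0,-0.1,0,0,0,-1],
    [0,0,0,0,0,0,-1],
    [0,0,0,0,0,0,-1],
  ],
)

```text
time: 17.93
tool_pos: [0.5106, 0.3036, 0.1172]
tool_rot: [-0.0, 0.724, 0.689, -0.0]
contact_force: [1.1, 0.8, -6.3]
gripper_width: 0.108
grasp_force: 58.3
```

>>> move_arm(
  rows=[
    [0,0,-0.1,0,0,0,-1],
    [0,0,0,0,0,0,-1],
    [0,0,0,0,0,0,-1],
  ],
)

```text
time: 18.18
tool_pos: [0.5105, 0.3036, 0.1181]
tool_rot: [-0.0, 0.724, 0.689, -0.0]
contact_force: [1.1, 0.3, -11.2]
gripper_width: 0.111
grasp_force: 58.3
```

>>> move_arm(
  rows=[
    [0,0,-0.06,0,0,0,-1],
    [0,0,0,0,0,0,-1],
    [0,0,0,0,0,0,-1],
    [0,0,0,0,0,0,-1],
  ],
)

```text
time: 18.52
tool_pos: [0.5105, 0.3036, 0.1188]
tool_rot: [-0.0, 0.724, 0.689, -0.0]
contact_force: [2.9, 0.3, -13.5]
gripper_width: 0.109
grasp_force: 58.2
```

Pull is 13.5 N at the wrist, about 11.4 N net of the weight. I'll hold it steady.

>>> move_arm(
  rows=[
    [0,0,0,0,0,0,-1],
    [0,0,0,0,0,0,-1],
    [0,0,0,0,0,0,-1],
    [0,0,0,0,0,0,-1],
    [0,0,0,0,0,0,-1],
    [0,0,0,0,0,0,-1],
    [0,0,0,0,0,0,-1],
    [0,0,0,0,0,0,-1],
    [0,0,0,0,0,0,-1],
    [0,0,0,0,0,0,-1],
  ],
)

```text
time: 19.35
tool_pos: [0.5106, 0.3036, 0.1192]
tool_rot: [-0.0, 0.724, 0.689, -0.0]
contact_force: [1.8, 0.9, -15.2]
gripper_width: 0.11
grasp_force: 58.2
```

>>> move_arm(
  rows=[
    [0,0,0,0,0,0,-1],
    [0,0,0,0,0,0,-1],
    [0,0,0,0,0,0,-1],
    [0,0,0,0,0,0,-1],
    [0,0,0,0,0,0,-1],
    [0,0,0,0,0,0,-1],
    [0,0,0,0,0,0,-1],
    [0,0,0,0,0,0,-1],
    [0,0,0,0,0,0,-1],
    [0,0,0,0,0,0,-1],
  ],
)

```text
time: 20.18
tool_pos: [0.5107, 0.3036, 0.1194]
tool_rot: [-0.0, 0.724, 0.689, -0.0]
contact_force: [0.6, 0.7, -15.8]
gripper_width: 0.11
grasp_force: 58.2
```

The pull crept up a little, so I'll trim it to about 14 N (12 N net) and hold again.

>>> move_arm(
  rows=[
    [0,0,0.04,0,0,0,-1],
    [0,0,0,0,0,0,-1],
    [0,0,0,0,0,0,-1],
    [0,0,0,0,0,0,-1],
    [0,0,0,0,0,0,-1],
    [0,0,0,0,0,0,-1],
  ],
)

```text
time: 20.68
tool_pos: [0.5108, 0.3037, 0.1191]
tool_rot: [-0.0, 0.724, 0.689, -0.0]
contact_force: [-0.2, 0.4, -14.4]
gripper_width: 0.11
grasp_force: 58.3
```

>>> move_arm(
  rows=[
    [0,0,0,0,0,0,-1],
    [0,0,0,0,0,0,-1],
    [0,0,0,0,0,0,-1],
    [0,0,0,0,0,0,-1],
    [0,0,0,0,0,0,-1],
    [0,0,0,0,0,0,-1],
    [0,0,0,0,0,0,-1],
    [0,0,0,0,0,0,-1],
    [0,0,0,0,0,0,-1],
    [0,0,0,0,0,0,-1],
  ],
)

```text
time: 21.52
tool_pos: [0.5108, 0.3037, 0.1191]
tool_rot: [-0.0, 0.724, 0.689, -0.0]
contact_force: [0.1, -1.0, -14.7]
gripper_width: 0.107
grasp_force: 58.3
```

>>> move_arm(
  rows=[
    [0,0,0,0,0,0,-1],
    [0,0,0,0,0,0,-1],
    [0,0,0,0,0,0,-1],
    [0,0,0,0,0,0,-1],
    [0,0,0,0,0,0,-1],
    [0,0,0,0,0,0,-1],
    [0,0,0,0,0,0,-1],
    [0,0,0,0,0,0,-1],
  ],
)

```text
time: 22.18
tool_pos: [0.5108, 0.3037, 0.1191]
tool_rot: [-0.0, 0.724, 0.689, -0.0]
contact_force: [-1.3, -1.4, -14.4]
gripper_width: 0.109
grasp_force: 58.3
```

Steady at about 12.4 N net for 1.5 s. Easing off and lowering back onto the seat.

>>> move_arm(
  rows=[
    [0,0,0.1,0,0,0,-1],
    [0,0,0.1,0,0,0,-1],
    [0,0,0.1,0,0,0,-1],
    [0,0,0.1,0,0,0,-1],
    [0,0,0.1,0,0,0,-1],
    [0,0,0.1,0,0,0,-1],
    [0,0,0,0,0,0,-1],
    [0,0,0,0,0,0,-1],
    [0,0,0,0,0,0,-1],
    [0,0,0,0,0,0,-1],
  ],
)

```text
time: 23.02
tool_pos: [0.5119, 0.3041, 0.1141]
tool_rot: [0.001, 0.724, 0.689, 0.001]
contact_force: [-0.2, -2.2, -1.3]
gripper_width: 0.109
grasp_force: 60.5
```

>>> move_arm(
  rows=[
    [0,0,0.05,0,0,0,-1],
    [0,0,0.05,0,0,0,-1],
    [0,0,0,0,0,0,-1],
    [0,0,0,0,0,0,-1],
    [0,0,0,0,0,0,-1],
    [0,0,0,0,0,0,-1],
  ],
)

```text
time: 23.52
tool_pos: [0.5114, 0.3039, 0.1126]
tool_rot: [0.0, 0.724, 0.689, 0.001]
contact_force: [2.1, -1.3, 0.1]
gripper_width: 0.11
grasp_force: 60.6
```

Run:
```python
from h import *
s,_=tool(); print(s['ft_torque'],s['joint_vel'].round(3))
```

```text
t 23.52 pos [0.5114 0.3039 0.1126] xyaw 87.16 z [ 1.6e-03  7.0e-04 -1.0e+00] F [ 2.06 -1.34  0.12]
[-0.25465725 -0.3151483  -0.05066934] [-0.001 -0.001  0.001  0.002  0.003 -0.002]
```

Seated with almost no force. Letting go and withdrawing.

>>> move_arm(
  rows=[
    [0,0,0,0,0,0,-0.6],
    [0,0,0,0,0,0,-0.3],
    [0,0,0,0,0,0,0],
    [0,0,0,0,0,0,0.5],
    [0,0,0,0,0,0,1],
    [0,0,0,0,0,0,1],
    [0,0,0,0,0,0,1],
    [0,0,0,0,0,0,1],
    [0,0,0,0,0,0,1],
    [0,0,-1,0,0,0,1],
    [0,0,-2,0,0,0,1],
    [0,0,-3,0,0,0,1],
    [0,0,-3,0,0,0,1],
    [0,0,-3,0,0,0,1],
    [0,0,-3,0,0,0,1],
    [0,0,0,0,0,0,1],
    [0,0,0,0,0,0,1],
    [0,0,0,0,0,0,1],
  ],
)

```text
time: 25.02
tool_pos: [0.5106, 0.3036, 0.2621]
tool_rot: [-0.0, 0.724, 0.689, -0.0]
contact_force: [-0.3, 0.6, -0.9]
gripper_width: 1.002
grasp_force: 0.0
```

Run:
```python
from h import *
tool(); a=manip.grab_frame('scene'); w=manip.grab_frame('wrist'); save((a,w),'f6.pkl')
cv2.imwrite('pics/end.png',np.hstack([cv2.resize(a['img'][90:350,240:400],(369,600)),w['img'][:,200:600][:,:400].repeat(1,0)[:400].copy() if 0 else cv2.resize(w['img'][0:340,200:440],(424,600))]))
```

```text
t 25.02 pos [0.5106 0.3036 0.2621] xyaw 87.16 z [-1.e-04  0.e+00 -1.e+00] F [-0.34  0.64 -0.85]
```

View pics/end.png

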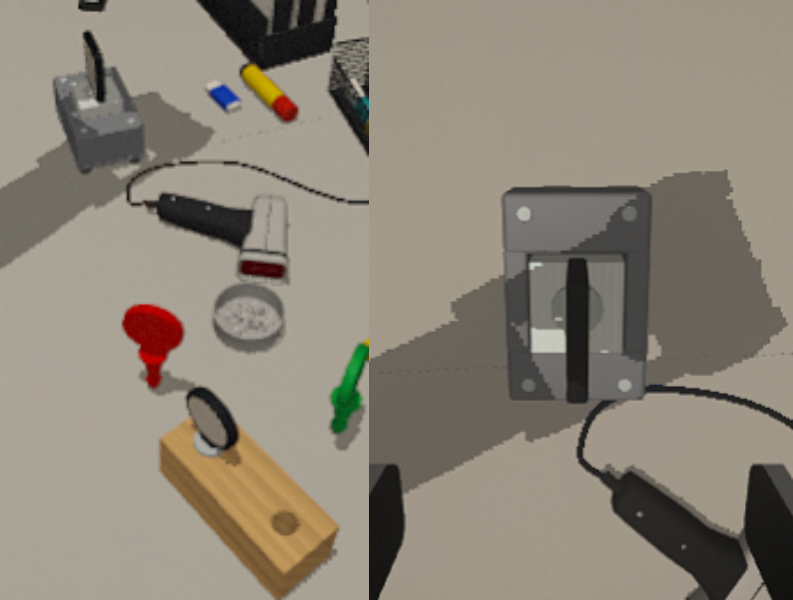

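The holder stands in the socket with its panel in line with the base's long side (right half, around (577,330)). The disc holder (left half, (212,420)) and the tin (248,315) have not moved.

```bash
python3 -c "
from plant import manip
print(manip.job_done())"
```

```text
the job is handed in; nothing more can be done
None
```

The rectangular holder is seated in the socket in line with the base's long side, it held a steady pull of about 12 N (net of its weight) for 1.5 s, and I released it and handed the job in at about 25 s; the disc holder and clip tin look unmoved in the final picture.

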